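# Dock the slide tray and give the two-key start

### The job

Start a scan: with the fingertips, push the slide scanner's open tray fully home. Then put one fingertip on each of the two round keys of the control pad, press both all the way down together, hold them down for two seconds, and let both go. Do not press the keys before the tray is home, and leave the jar, bottle, beaker and slide box where they stand.

Things in the scene. Friction and masses are not known exactly. Their poses are not given: they have to be found in the camera images.
- scanner: White bench slide scanner, fixed: housing 150 (x) x 170 (y) x 55 mm high, dark base, small round window on top. Origin: centre of its underside on the bench. Its -x side is the front, where the tray comes out. It may stand left or right of the pad, turned up to 0.3 rad.
- tray (a joint): How far the scanner's tray stands open, m: 0 = fully home (hard stop), 0.065 = fully out. It starts 0.035 to 0.055 out. It slides level along the scanner's x axis, needs 1.5 N plus slight damping, and stays where it is left.
- tray_face (a point): Centre of the tray's grey upright front plate (92 mm wide in y, from 14 to 48 mm above the bench), on its outer surface facing the scanner's -x; axes as the scanner's. Push it towards the scanner's +x. At home this face stands 35 mm in front of the housing (0.11 m from the scanner's origin).
- pad: Grey control pad with a dark top, fixed on the bench: 90 (x) x 130 (y) x 35 mm high, turned up to 0.5 rad. Origin: centre of its underside. The two keys lie on its y axis, 30 mm either side of its centre.
- key_left_top (a point): Centre of the top of the white round key (24 mm across) at the pad's +y side; 57 mm above the bench when up. It stands 10 mm out of a round black collar 40 mm across and 12 mm high. It moves with the key; axes as the pad's.
- key_right_top (a point): The same for the equal key at the pad's -y side, 60 mm from the first.
- key_left (a joint): Travel of the +y key, m: 0 = up, 0.006 = all the way down. Sprung: starts to move at 1.2 N, all the way down at 4 N, comes up by itself.
- key_right (a joint): Travel of the -y key, as key_left.
- jar: Loose small screw-top jar, 36 mm across, 52 mm high, standing between scanner and pad, nearer to the robot. Origin: centre of its underside. Not to be moved.
- reagent: Loose capped bottle, 50 mm across, 100 mm high, at the far left. Origin: centre of its underside. Not to be moved.
- beaker: Loose clear open beaker, 56 mm across, 70 mm high, at the far right. Origin: centre of its underside. Not to be moved.
- slide_box: Loose white slide box, 85 (x) x 28 (y) x 34 mm high, standing between the scanner and the pad, farther from the robot than the jar. Origin: centre of its underside. Not to be moved.
Things that resemble listed ones, but are neither listed nor needed, are in the scene too. Of the things like the pad, leave any that is yellow; of the rest the smaller one is meant.

How it is judged:
By the outcome, as a careful person would: the job done as asked, in the order asked, and still so for the second after the job is handed in, with the robot touching nothing.
It also fails if it takes over 58 s, if anything falls off the work surface, if the arm or the gripper's body presses on something with over 40 N, if the wrist force passes 120 N, or if a joint passes its speed limit or range.

### The arm

A 6-joint arm with a two-finger parallel gripper is mounted at the origin on the work surface. World frame = base frame: x ahead of the robot, y to its left, z up, the work surface at z = 0. Lengths are in m, angles in rad, forces in N, time in s.
With the tool pointing down it reaches from about 0.35 to 0.875 m from the base axis. Payload 4.2 kg.
Tool frame: the origin (TCP) lies at the very end of the fingers, on their centre line; the grasp point (between the pads) lies 19 mm behind it (robot.hold_point_z is the distance from the TCP to the grasp point, in m); z points along the fingers, y is the direction in which the jaws open and shut (so a half turn about z gives the same grasp; the last joint's range is limited). The gripper opens to 85 mm and grips with 20 to 120 N. Pads are 22 mm wide; open, the fingers measure 114 mm over their backs; the gripper's body (76 mm by 85 mm) begins 54 mm behind the grasp point. The pads swing forward as they close: fully open they stand 13 mm farther back than shut.
Start: joints at [-1.08, 0.385, 0.008, 0, -1.194, -0.259], TCP at [0.144, -0.608, 0.231] pointing down, gripper open.
Joint ranges: [-3.14, 3.14], [-1.21, 2.06], [-1.07, 1.41], [-3.16, 2.05], [-2.99, -0.16], [-3.1, 3.1]. Speed limits (rad/s): [2.79, 2.79, 3.14, 3.14, 3.14, 3.14].

### API

Orientations are given as [roll, pitch, yaw] about the fixed x, y, z axes, in that order (R = Rz(yaw) Ry(pitch) Rx(roll)).
In Python, from cell import telemetry, vision, robot gives the robot as it stands.
- The arm moves only by the shell command python3 -m handwheel 'ROWS' [OPENING] [FORCE]. ROWS is JSON, a list of rows, each a list of 2 entries, a list of its own where there are three numbers: the shift along the world's x, y, z in mm, then the turn, a rotation vector about the world's x, y, z in rad. In form: [[[x, y, z], [wx, wy, wz]], ...]. A call has 1 to 8 rows; each row is the pose to reach, as a shift and turn from the pose measured when the call began; what a row does not reach only later rows make up. A row lasts 1/8 s, in which the tool goes at most 62.5 mm and 10.7 degrees, less where a joint would pass 70% of its speed; a pose out of reach is approached as far as the arm can. A call with a gripper value outside its range is refused whole. OPENING is the closure, from 0 (fully open) to 1 (shut), set as the call begins (- or left out, the last holds). The fingers move at their own pace and stop on an object; FORCE is the grip in N (left out, the last holds). Time passes only in rows, so rows that repeat a pose let the fingers close. It gives the time, the measured TCP pose, the force and the opening at its end, in the units of the state.
- telemetry.get_obs(): the state, without advancing time (a new reading comes with each control period).
- vision.snapshot(name): name is "scene" or "top"; returns a dict with "frame" (480x640x3 uint8, red, green, blue), "range_z" (480x640 float32, m along the optical axis (not along the pixel's ray), 0 where there is no reading), "intrinsics" (3x3 intrinsics, pixels), "k1" (the pictures are not rectified: a ray, as slopes to the right and down, at radius r is drawn at 1 + k1 r^2 times it, then the intrinsics apply), "R" (3x3) and "t" (3): a world point X has camera coordinates R X + t. Camera axes: x right, y down, z forward; pixel columns grow to the right and rows downward; lengths in m; the calibration is good to about 2 mm. A picture is of the moment at which its call begins.
- robot.hand_in(): hands the job in, once; it reports no verdict.
Trained networks look in a picture, given as the dict that the camera call returned (one of the last four; its "shot" number tells which), for a name from the list of things; names that differ only in an ending like _2 or _b are one class to them, and where a whole thing is asked for, a point or a joint stands for the part that bears it (a point fixed in the world has none). Each returns a list of dicts, best first, with "confidence" (0 to 1); they miss things now and then, are a little off and sometimes report something else, mostly with a low value. They report only what shows in the picture. A call takes as long as a camera call. They do not tell look-alikes from the thing itself.
- vision.regions_of(picture, name): "mask" (480x640 bool, what is visible of it) and "rect" ([left, top, right, bottom] in pixels, round what is visible of it).
The state is a dict: "clock": time; "qpos": joint angles; "qvel": joint speeds; "tau": joint torques, N m; "tcp_pos": TCP position; "orientation": TCP orientation; "force": force on the tool from outside, world axes, zero at the start; "ft_torque": the same for the moment, N m; "grip_width": finger opening in m.
Only numpy, scipy, OpenCV 4.12 (cv2) and the standard library are available. Lean on these libraries where they do the work, as an engineer would, in place of code of your own. Each camera call takes 0.05 s, during which the arm holds its last target.

## Working session

There is one attempt and no reset: what is moved stays moved. The work goes in short steps, Python scripts to look and compute and a shell command to move; the robot and the scene stay as the last step left them, time stands still between calls to the robot, and variables do not carry over. Pictures are saved under pics/ and viewed, and the job is handed in when it is done.

```bash
mkdir -p pics; ls
cat > h.py <<'E'
import numpy as np, cv2
from cell import telemetry, vision, robot
def cloud(s):
    K=np.array(s["intrinsics"]);k1=s["k1"];R=np.array(s["R"]);t=np.array(s["t"])
    v,u=np.mgrid[0:480,0:640].astype(float)
    xd=(u-K[0,2])/K[0,0]; yd=(v-K[1,2])/K[1,1]
    x,y=xd.copy(),yd.copy()
    for _ in range(20):
        f=1+k1*(x*x+y*y); x,y=xd/f,yd/f
    z=s["range_z"]; P=np.stack([x*z,y*z,z],-1)
    W=(P-t)@R
    W[z<=0]=np.nan
    return W
def proj(s,X):
    K=np.array(s["intrinsics"]);k1=s["k1"]
    c=np.array(s["R"])@np.array(X)+np.array(s["t"]); x,y=c[0]/c[2],c[1]/c[2]; f=1+k1*(x*x+y*y)
    return K[0,0]*x*f+K[0,2],K[1,1]*y*f+K[1,2]
E
python3 - <<'E'
from h import *
import pickle
o=telemetry.get_obs(); print(o)
for n in("scene","top"):
    s=vision.snapshot(n)
    cv2.imwrite(f"pics/{n}0.png",s["frame"][...,::-1]); pickle.dump(s,open(n+"0.pkl","wb"))
    W=cloud(s)
    for k in("scanner","tray_face","pad","key_left_top","jar","reagent","beaker","slide_box"):
        for d in vision.regions_of(s,k):
            m=d["mask"]; print(n,k,round(d["confidence"],2),np.round(d["rect"]),np.round(np.nanmedian(W[m],0),3))
E
```

```text
pics
{'clock': 0.0, 'qpos': array([-1.08038725e+00,  3.85544299e-01,  6.57579748e-03, -4.79906778e-04,
       -1.19402125e+00, -2.58626346e-01]), 'qvel': array([-0.0006284 , -0.00118761,  0.0008701 , -0.00179961, -0.0020017 ,
       -0.0008366 ]), 'tau': array([-8.83597804e-04, -3.92288160e+01,  1.88394642e+01,  4.18623894e+00,
       -4.67259626e-03,  1.50443125e-06]), 'tcp_pos': array([ 0.14345242, -0.60768644,  0.23021226]), 'orientation': array([ 3.13935811e+00, -1.29955558e-04, -2.90998683e+00]), 'force': array([-0.64158427,  0.71031496,  0.30511469]), 'ft_torque': array([ 0.05885204, -0.05555794,  0.01835904]), 'grip_width': 0.08528087715408021}
scene scanner 0.91 [355. 215. 466. 284.] [0.615 0.167 0.052]
scene scanner 0.4 [382. 288. 427. 318.] [ 0.676 -0.012  0.026]
scene tray_face 0.65 [354. 216. 394. 244.] [0.47  0.201 0.028]
scene pad 0.97 [264. 379. 402. 480.] [ 0.768 -0.385  0.048]
scene pad 0.93 [297. 307. 378. 376.] [ 0.647 -0.194  0.035]
scene pad 0.66 [ 78. 264. 182. 342.] [ 0.266 -0.349  0.047]
scene key_left_top 0.81 [341. 390. 364. 414.] [ 0.766 -0.331  0.076]
scen
[... 527 characters left out ...]
 510. 385.] [ 0.241 -0.326  0.048]
top pad 0.97 [441. 102. 522. 173.] [ 0.745 -0.362  0.049]
top pad 0.82 [373. 165. 430. 207.] [ 0.629 -0.17   0.036]
top pad 0.52 [211. 155. 290. 258.] [0.588 0.197 0.054]
top pad 0.45 [324. 152. 340. 190.] [0.667 0.001 0.033]
top key_left_top 0.66 [452. 345. 466. 356.] [ 0.242 -0.283  0.075]
top key_left_top 0.56 [463. 122. 476. 135.] [ 0.762 -0.323  0.077]
top key_left_top 0.48 [386. 175. 398. 189.] [ 0.635 -0.141  0.055]
top jar 0.75 [325. 235. 341. 256.] [ 0.487 -0.002  0.051]
top reagent 0.59 [163. 188. 190. 215.] [0.587 0.368 0.068]
top beaker 0.82 [487. 215. 516. 241.] [ 0.525 -0.41   0.037]
top slide_box 0.62 [325. 151. 339. 189.] [0.666 0.001 0.033]
```

View pics/scene0.png

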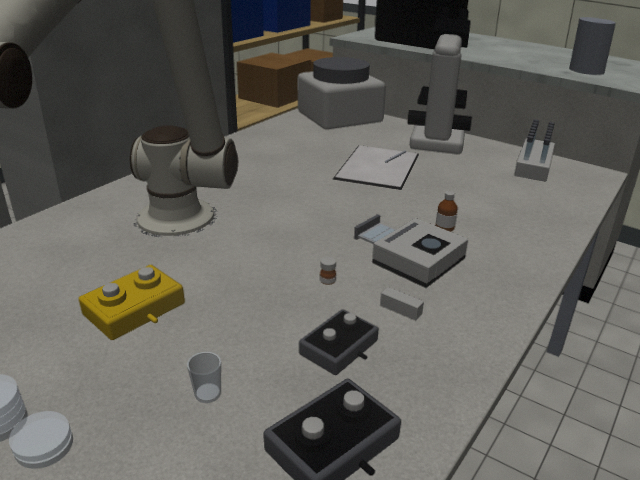

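View pics/top0.png

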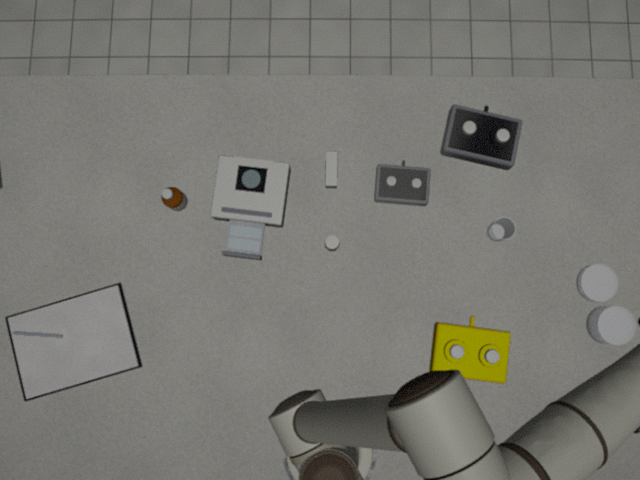

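Both views agree. The target pad is the small grey one, at about (403,186) in top and (339,340) in scene; the larger dark one and the yellow one are look-alikes. The scanner is at (252,190) in top, with its tray front plate at (242,254). Next I'll fit their poses.

Run:
```python
from h import *
import pickle
for n in("scene","top"):
    s=pickle.load(open(n+"0.pkl","rb")); W=cloud(s)
    X,Y,Z=W[...,0],W[...,1],W[...,2]
    def box(x0,x1,y0,y1,z0,z1): return (X>x0)&(X<x1)&(Y>y0)&(Y<y1)&(Z>z0)&(Z<z1)
    # bench level
    b=box(.4,.7,-.3,.3,-.02,.008); print(n,"bench z",np.median(Z[b]))
    k=box(.56,.70,-.26,-.08,.0515,.065)&(s["frame"].min(-1)>110)
    nc,l,st,c=cv2.connectedComponentsWithStats(k.astype(np.uint8))
    for i in range(1,nc):
        if st[i,4]>20:
            p=W[l==i]; print(" key",st[i,4],p.mean(0).round(4),np.median(p,0).round(4),((p.max(0)+p.min(0))/2).round(4),np.ptp(p,0).round(3))
    def rect(m,t):
        p=W[m][:,:2].astype(np.float32)*1000; r=cv2.minAreaRect(p); print(" ",t,len(p),np.round(r[0],1),np.round(r[1],1),round(r[2],2))
    rect(box(.56,.70,-.28,-.07,.028,.041),"padtop")
    sc=box(.45,.75,.05,.32,.049,.062); sc=cv2.erode(sc.astype(np.uint8),np.ones((2,2)))>0
    rect(sc,"scanner")
    t=box(.40,.51,.12,.30,.012,.055); t2=box(.40,.51,.12,.30,.035,.055)
    rect(t,"tray"); rect(t2,"traytop"); print(np.nanmax(Z[t]),np.nanmin(Z[t]))
    for nm,b in(("jar",(.44,.54,-.05,.05,.01,.07)),("box",(.6,.74,-.05,.05,.01,.045)),("reagent",(.53,.66,.31,.43,.01,.12)),):rect(box(*b),nm)
```

```text
scene bench z -5.8144574669037106e-05
 key 60 [ 0.6371 -0.1419  0.0565] [ 0.6372 -0.1418  0.0565] [ 0.6376 -0.1423  0.0571] [0.019 0.02  0.006]
 key 65 [ 0.6325 -0.2017  0.0564] [ 0.6324 -0.2015  0.0564] [ 0.6329 -0.2022  0.0568] [0.019 0.02  0.005]
  padtop 1758 [ 634.6 -173. ] [131.8  90.3] 85.75
  scanner 2419 [617.5 191. ] [172.9 149. ] 82.76
  tray 632 [482.7 207.8] [94.7 59.1] 84.53
  traytop 177 [460.1 209.2] [93.2 13.4] 83.64
0.051443322195055395 0.014994594503474066
  jar 358 [490.9  -4.4] [34.9 38.3] 35.51
  box 727 [671.9  -1.3] [33.1 87.1] 88.65
  reagent 611 [595.7 367.8] [51.4 40. ] 6.67
top bench z -9.988726031065893e-05
 key 63 [ 0.6363 -0.141   0.0569] [ 0.6362 -0.1411  0.0569] [ 0.6355 -0.1412  0.0578] [0.021 0.019 0.011]
 key 66 [ 0.631  -0.2005  0.0576] [ 0.6308 -0.2002  0.0575] [ 0.6313 -0.2002  0.0577] [0.02 0.02 0.01]
  padtop 1492 [ 634.  -170.9] [129.9  91.4] 85.43
  scanner 3867 [612.6 192.8] [168.3 148.7] 83.19
  tray 877 [481. 210.] [91.3 60.2] 87.14
  traytop 181 [473.9 212.4] [58.2 89.2] 5.62
0.052737443178338124 0.016417285347550756
  jar 198 [489.   -1.4] [33.1 33. ] 44.89
  box 408 [6.7e+02 5.0e-01] [28.2 84.9] 88.3
  reagent 467 [592.9 373.4] [47.5 53.1] 50.24
```

```bash
python3 -m handwheel '[[[38,38,0],[0,0,-0.04]],[[77,77,0],[0,0,-0.08]],[[115,115,0],[0,0,-0.12]],[[153,154,0],[0,0,-0.16]],[[191,192,0],[0,0,-0.2]],[[230,231,0],[0,0,-0.25]],[[268,269,0],[0,0,-0.3]],[[306,308,0],[0,0,-0.35]]]' 1 20
```

```text
clock: 1.9
tcp_pos: [0.4508, -0.2989, 0.2317]
orientation: [-3.141, 0.001, 3.022]
force: [0.5, 0.3, 0.1]
grip_width: 0.0004
```

```bash
python3 -m handwheel '[[[0,58,0],[0,0,0]],[[0,116,0],[0,0,0]],[[0,174,0],[0,0,0]],[[-10,232,0],[0,0,0]],[[-20,290,0],[0,0,0]],[[-30,348,0],[0,0,0]],[[-40,406,0],[0,0,0]],[[-50,464,0],[0,0,0]]]'
python3 -m handwheel '[[[-2,30,-20],[0,0,0]],[[-2,55,-60],[0,0,0]],[[-2,55,-110],[0,0,0]],[[-2,55,-160],[0,0,0]],[[-2,55,-190],[0,0,0]],[[-2,55,-206],[0,0,0]],[[-2,55,-207],[0,0,0]],[[-2,55,-207],[0,0,0]]]'
python3 - <<'E'
from h import *
o=telemetry.get_obs(); print(o["tcp_pos"],o["orientation"])
s=vision.snapshot("scene"); cv2.imwrite("pics/s1.png",cv2.resize(s["frame"][150:350,280:520,::-1],None,fx=3,fy=3))
W=cloud(s); print(proj(s,o["tcp_pos"]))
s=vision.snapshot("top"); cv2.imwrite("pics/t1.png",cv2.resize(s["frame"][100:350,120:380,::-1],None,fx=2.3,fy=2.3))
E
```

```text
clock: 2.9
tcp_pos: [0.4002, 0.167, 0.2322]
orientation: [3.141, 0.002, 3.022]
force: [1.1, -0.3, 0.1]
grip_width: 0.0003
clock: 3.9
tcp_pos: [0.3987, 0.2225, 0.0259]
orientation: [3.14, 0.003, 3.023]
force: [0.3, -0.8, 0.9]
grip_width: 0.0
[0.39865596 0.22249742 0.02587491] [3.13984355e+00 2.76381003e-03 3.02257474e+00]
(np.float64(348.79193710681784), np.float64(219.45227296639567))
```

View pics/s1.png

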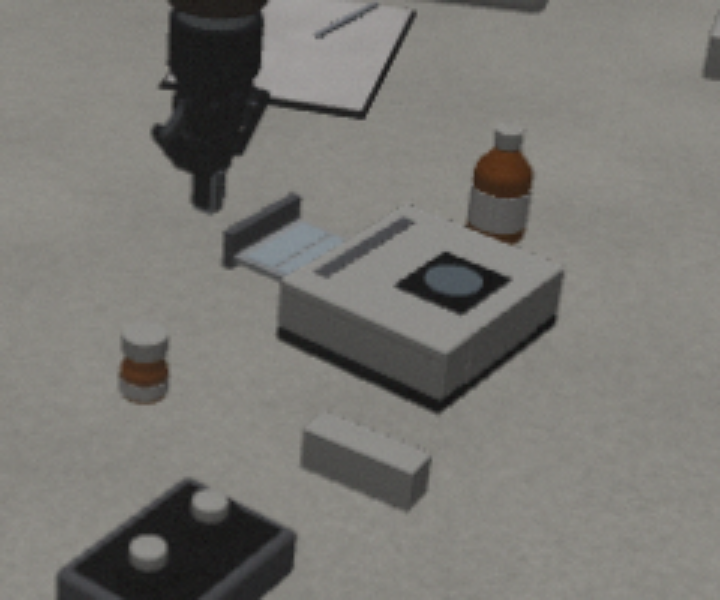

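View pics/t1.png

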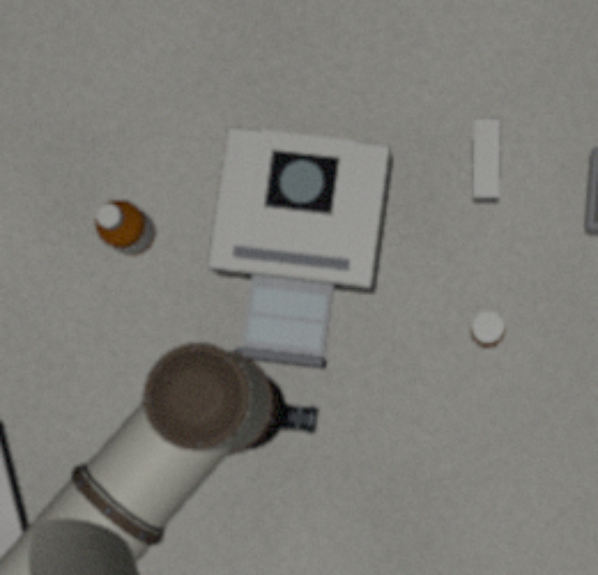

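The closed fingertips stand in front of the tray plate (scene crop (208,208), plate at about (262,230)), and the path is clear. Now I'll push the tray.

```bash
python3 -m handwheel '[[[18,-3,0],[0,0,0]],[[34,-5,0],[0,0,0]],[[44,-7,0],[0,0,0]],[[54,-9,0],[0,0,0]],[[63,-10,0],[0,0,0]],[[72,-12,0],[0,0,0]],[[80,-13,0],[0,0,0]],[[86,-14,0],[0,0,0]]]'
python3 -m handwheel '[[[3,0,0],[0,0,0]],[[5,-1,0],[0,0,0]],[[6,-1,0],[0,0,0]],[[7,-1,0],[0,0,0]]]'
```

```text
clock: 5.0
tcp_pos: [0.4851, 0.2086, 0.0261]
orientation: [3.139, 0.003, 3.023]
force: [-1.9, 2.2, -0.1]
grip_width: 0.0003
clock: 5.5
tcp_pos: [0.4919, 0.2074, 0.0261]
orientation: [3.139, 0.003, 3.023]
force: [-1.7, 0.4, 0.2]
grip_width: -0.0001
```

```bash
python3 -m handwheel '[[[1.5,0,0],[0,0,0]],[[3,0,0],[0,0,0]],[[3,0,0],[0,0,0]]]'
python3 -m handwheel '[[[1.5,0,0],[0,0,0]],[[3,0,0],[0,0,0]],[[3,0,0],[0,0,0]]]'
```

```text
clock: 5.88
tcp_pos: [0.4939, 0.2072, 0.0261]
orientation: [3.141, 0.001, 3.022]
force: [-5.3, 1.3, 3.8]
grip_width: 0.0002
clock: 6.25
tcp_pos: [0.494, 0.207, 0.0261]
orientation: [-3.141, -0.004, 3.022]
force: [-12.1, 4.6, 7.6]
grip_width: 0.0002
```

The tip stalled at x=0.494 with 12 N, against a predicted 0.495, so the tray is at its hard stop. I'll back off, lift and check.

```bash
python3 -m handwheel '[[[-15,2,0],[0,0,0]],[[-40,5,0],[0,0,0]],[[-60,7,20],[0,0,0]],[[-60,7,70],[0,0,0]],[[-60,-20,120],[0,0,0]],[[-50,-70,165],[0,0,0]],[[-40,-125,190],[0,0,0]],[[-30,-180,200],[0,0,0]]]' 0.45
python3 - <<'E'
from h import *
o=telemetry.get_obs(); print(o["tcp_pos"],o["orientation"],o["grip_width"])
s=vision.snapshot("scene"); cv2.imwrite("pics/s2.png",cv2.resize(s["frame"][150:350,280:520,::-1],None,fx=3,fy=3))
W=cloud(s);X,Y,Z=W[...,0],W[...,1],W[...,2]
m=(X>.40)&(X<.535)&(Y>.14)&(Y<.27)&(Z>.035)&(Z<.055); print(m.sum(),W[m].mean(0),X[m].min(),X[m].max())
yw=-.122;ax=np.array([np.cos(yw),np.sin(yw)]);d=(W[m][:,:2]-[.615,.192])@ax; print(np.percentile(d,[2,25,50,75,98]).round(4))
E
```

```text
clock: 7.25
tcp_pos: [0.4649, 0.0259, 0.2285]
orientation: [3.14, 0.001, 3.023]
force: [0.7, 0.7, 0.4]
grip_width: 0.047
[0.46492444 0.02593143 0.22845248] [3.14042757e+00 1.42984614e-03 3.02343188e+00] 0.04697553356800898
189 [0.51199289 0.19946572 0.04386342] 0.4997931449618389 0.53479498806509
[-0.1111 -0.106  -0.1026 -0.1014 -0.0937]
```

View pics/s2.png

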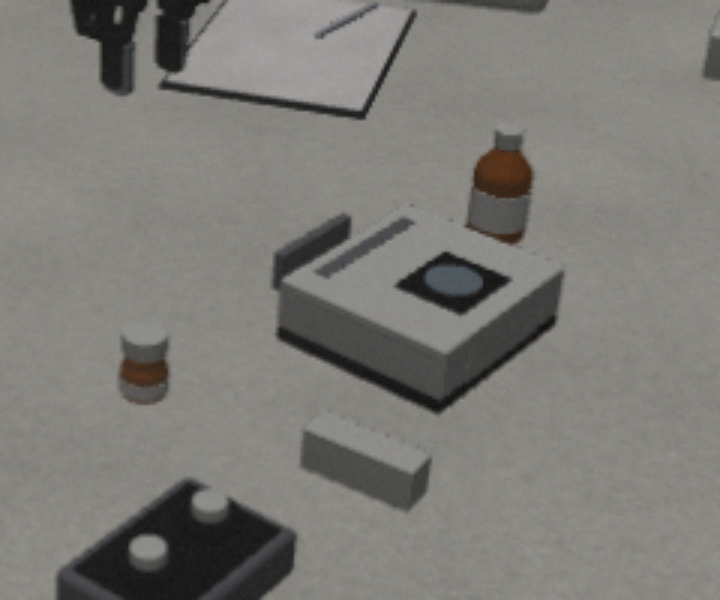

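The tray is home: its plate face measures 0.111 m from the scanner origin, and the jar, box and bottle haven't moved. Now I'll go above the pad.

```bash
python3 -m handwheel '[[[34,-40,0],[0,0,0.01]],[[68,-79,0],[0,0,0.02]],[[102,-118,0],[0,0,0.03]],[[136,-158,0],[0,0,0.04]],[[169,-197,-20],[0,0,0.04]],[[169,-197,-70],[0,0,0.04]],[[169,-197,-110],[0,0,0.04]],[[169,-197,-140],[0,0,0.04]]]'
python3 -m handwheel '[[[0,0,-5],[0,0,0]],[[0,0,-10],[0,0,0]],[[0,0,-10],[0,0,0]]]'
python3 - <<'E'
from h import *
o=telemetry.get_obs(); print(o["tcp_pos"],o["orientation"],o["grip_width"])
s=vision.snapshot("scene"); cv2.imwrite("pics/s3.png",cv2.resize(s["frame"][230:390,260:460,::-1],None,fx=4,fy=3.75))
W=cloud(s);X,Y,Z=W[...,0],W[...,1],W[...,2]
c=o["tcp_pos"];yw=-.078
P=W-c; a=P[...,0]*np.cos(yw)+P[...,1]*np.sin(yw); b=-P[...,0]*np.sin(yw)+P[...,1]*np.cos(yw)
for side in(1,-1):
    m=(abs(a)<.03)&(b*side>.01)&(b*side<.06)&(Z>c[2]-.005)&(Z<c[2]+.04)
    if m.sum():print(side,m.sum(),np.percentile(a[m],[2,98]).round(4),np.percentile(b[m],[2,50,98]).round(4),Z[m].min().round(4))
E
```

```text
clock: 8.3
tcp_pos: [0.6334, -0.1763, 0.0866]
orientation: [-3.14, -0.0, 3.057]
force: [0.6, -1.0, 0.3]
grip_width: 0.0469
clock: 8.68
tcp_pos: [0.6342, -0.1762, 0.0778]
orientation: [-3.14, 0.002, 3.057]
force: [0.3, -1.1, 0.7]
grip_width: 0.047
[ 0.63419394 -0.1762252   0.07779015] [-3.14029544e+00  1.91178145e-03  3.05735624e+00] 0.04703271389504403
1 212 [-0.0116  0.0114] [0.0214 0.0238 0.0355] 0.0791
-1 180 [-0.0074  0.0115] [-0.0384 -0.0334 -0.0241] 0.0799
```

View pics/s3.png

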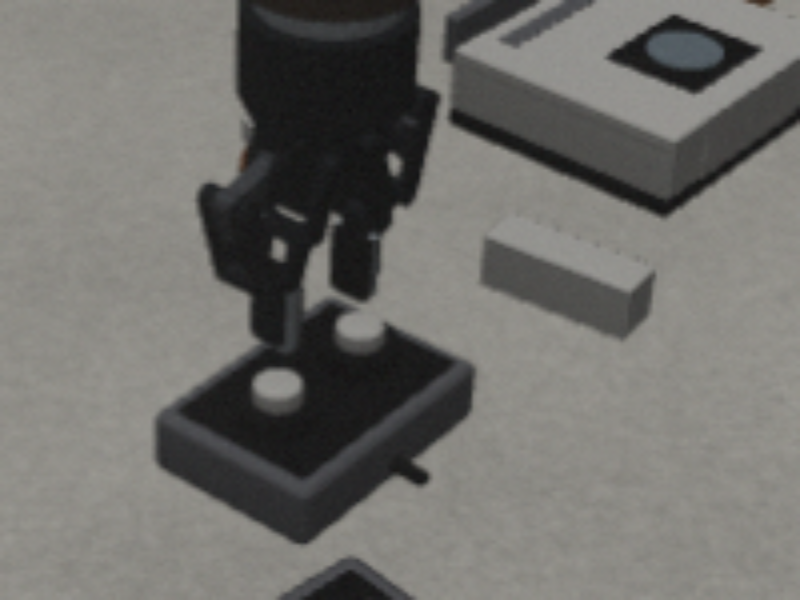

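Both fingers straddle the keys at the right spacing, but the TCP is 5 mm off in y. I'll correct that and descend slowly.

```bash
python3 -m handwheel '[[[0,2,0],[0,0,0.006]],[[0,5,0],[0,0,0.006]],[[0,5,-4],[0,0,0.006]],[[0,5,-9],[0,0,0.006]],[[0,5,-13],[0,0,0.006]],[[0,5,-14],[0,0,0.006]],[[0,5,-14],[0,0,0.006]]]'
python3 - <<'E'
from h import *
o=telemetry.get_obs(); print(o["tcp_pos"],o["orientation"],o["grip_width"])
s=vision.snapshot("scene"); cv2.imwrite("pics/s4.png",cv2.resize(s["frame"][280:380,290:390,::-1],None,fx=6,fy=6))
s=vision.snapshot("top"); cv2.imwrite("pics/t4.png",cv2.resize(s["frame"][130:260,340:470,::-1],None,fx=4.6,fy=4.6))
E
```

```text
clock: 9.6
tcp_pos: [0.6343, -0.1714, 0.0639]
orientation: [-3.14, 0.002, 3.063]
force: [0.0, -0.1, 0.7]
grip_width: 0.0466
[ 0.63427154 -0.17135327  0.06388675] [-3.14021241e+00  2.09261388e-03  3.06328296e+00] 0.04656588512624443
```

View pics/s4.png

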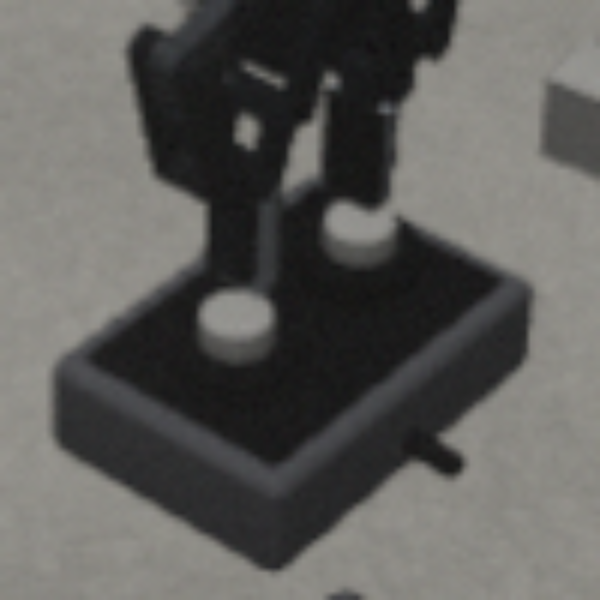

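View pics/t4.png

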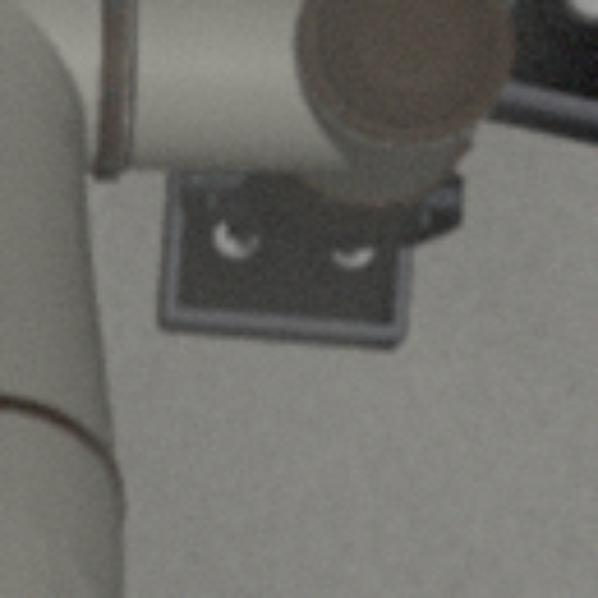

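```bash
python3 - <<'E'
from h import *
o=telemetry.get_obs();c=o["tcp_pos"];yw=-.078
for n in("scene","top"):
    s=vision.snapshot(n)
    print(n,"cam at",(-np.array(s["R"]).T@np.array(s["t"])).round(3))
    W=cloud(s);Z=W[...,2];P=W-c
    a=P[...,0]*np.cos(yw)+P[...,1]*np.sin(yw); b=-P[...,0]*np.sin(yw)+P[...,1]*np.cos(yw)
    dark=s["frame"].max(-1)<80
    for side in(1,-1):
        for z0,z1 in((.059,.064),(.064,.070),(.07,.08),(.08,.1)):
            m=(abs(a)<.03)&(b*side>.01)&(b*side<.06)&(Z>z0)&(Z<z1)&dark
            if m.sum()>3:print(side,(z0,z1),m.sum(),"a",np.percentile(a[m],[2,50,98]).round(4),"b",np.percentile(b[m],[2,50,98]).round(4),Z[m].min().round(4))
    # predicted fingertip corners and key
    e1=np.array([np.cos(yw),np.sin(yw),0]);e2=np.array([-np.sin(yw),np.cos(yw),0])
    for side in(1,-1):
        print([tuple(np.round(proj(s,c+e1*x+e2*side*y+[0,0,.003]),1)) for x in(-.011,.011) for y in(.0235,.036)])
    fr=s["frame"].copy()
    for side in(1,-1):
        q=np.array([proj(s,c+e1*x+e2*side*y+[0,0,.003]) for x,y in((-.011,.0235),(-.011,.036),(.011,.036),(.011,.0235))])
        k=np.array([proj(s,np.array([.634,-.1713,.057])+e2*side*.03+.012*(e1*np.cos(t)+e2*np.sin(t))) for t in np.linspace(0,6.28,30)])
        r=(280,290) if n=="scene" else (140,350)
        globals().setdefault(n,[]).append((q,k))
    im=cv2.resize(fr[r[0]:r[0]+100,r[1]:r[1]+100,::-1],None,fx=6,fy=6)
    for q,k in globals()[n]:
        cv2.polylines(im,[np.int32((q-[r[1],r[0]]+.5)*6)],True,(0,0,255),1)
        cv2.polylines(im,[np.int32((k-[r[1],r[0]]+.5)*6)],True,(0,255,0),1)
    cv2.imwrite(f"pics/o_{n}.png",im)
E
python3 -c "
import cv2,numpy as np
cv2.imwrite('pics/o.png',cv2.resize(np.hstack([cv2.imread('pics/o_scene.png'),cv2.imread('pics/o_top.png')]),(800,400)))"
```

```text
scene cam at [ 1.072 -0.861  0.708]
1 (0.064, 0.07) 14 a [-0.0106 -0.0003  0.0087] b [0.0227 0.0239 0.026 ] 0.0651
1 (0.07, 0.08) 46 a [-0.0111  0.002   0.0114] b [0.0213 0.0242 0.032 ] 0.0702
1 (0.08, 0.1) 110 a [-0.0099  0.003   0.0112] b [0.0214 0.0241 0.0346] 0.0801
-1 (0.07, 0.08) 42 a [-0.0066  0.0066  0.0114] b [-0.0371 -0.0315 -0.0242] 0.0708
-1 (0.08, 0.1) 106 a [-0.0043  0.006   0.0115] b [-0.0384 -0.0342 -0.0249] 0.0803
[(np.float64(342.9), np.float64(310.7)), (np.float64(347.1), np.float64(307.6)), (np.float64(352.4), np.float64(315.6)), (np.float64(356.5), np.float64(312.4))]
[(np.float64(326.7), np.float64(322.8)), (np.float64(322.2), np.float64(326.1)), (np.float64(336.3), np.float64(327.9)), (np.float64(331.8), np.float64(331.3))]
top cam at [ 0.335 -0.003  1.403]
[(np.float64(394.0), np.float64(184.3)), (np.float64(388.6), np.float64(183.9)), (np.float64(394.6), np.float64(175.2)), (np.float64(389.3), np.float64(174.7))]
[(np.float64(413.9), np.float64(186.0)), (np.float64(419.2), np.float64(186.4)), (np.float64(414.5), np.float64(176.8)), (np.float64(419.8), np.float64(177.3))]
```

View pics/o.png

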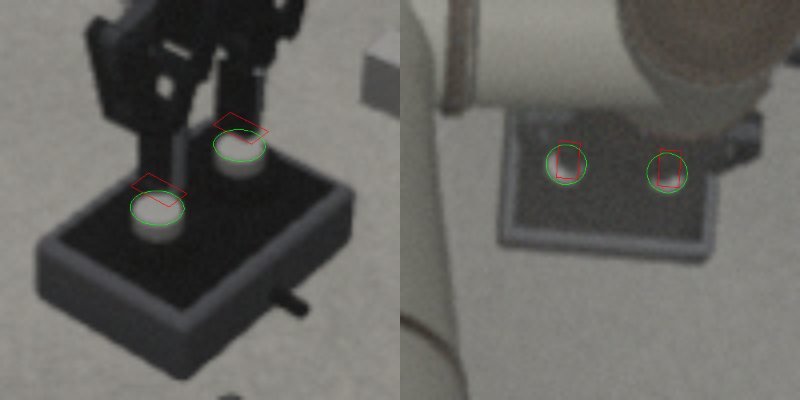

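Fingertip bottoms are about 7 mm behind the TCP (z≈0.070) and centred over the keys in both views. I expect contact at TCP z≈0.050 and bottoming at about 0.044. Descending with force checks.

```bash
python3 -m handwheel '[[[0,0,-3],[0,0,0]],[[0,0,-6],[0,0,0]],[[0,0,-9],[0,0,0]],[[0,0,-10],[0,0,0]]]'
python3 -m handwheel '[[[0,0,-1.5],[0,0,0]],[[0,0,-3],[0,0,0]],[[0,0,-4],[0,0,0]],[[0,0,-4],[0,0,0]]]'
```

```text
clock: 10.3
tcp_pos: [0.6343, -0.1713, 0.0542]
orientation: [-3.14, 0.002, 3.063]
force: [-0.1, 1.6, 3.4]
grip_width: 0.047
clock: 10.8
tcp_pos: [0.6343, -0.1713, 0.0508]
orientation: [-3.14, 0.002, 3.063]
force: [-2.1, 1.2, 5.7]
grip_width: 0.0469
```

```bash
python3 -m handwheel '[[[0,0,-1.5],[0,0,0]],[[0,0,-3],[0,0,0]],[[0,0,-4.5],[0,0,0]],[[0,0,-5],[0,0,0]]]'; python3 -c "
from h import *
o=telemetry.get_obs();print(o['tcp_pos'],o['force'],o['ft_torque'])"
```

```text
clock: 11.3
tcp_pos: [0.6344, -0.1713, 0.0485]
orientation: [-3.139, 0.003, 3.064]
force: [-6.5, 3.0, 16.3]
grip_width: 0.0467
[ 0.63437962 -0.17133361  0.0484767 ] [-6.46621512  3.02884408 16.27595051] [ 0.95480856  1.77304544 -0.03740583]
```

Both keys stopped at TCP z 0.0485 with 16 N, where 8 N is needed; the moment balance puts roughly 10 N left and 6 N right. I'll hold with a slight overdrive.

```bash
python3 -m handwheel '[[[0,0,-3.5],[0,0,0]],[[0,0,-3.5],[0,0,0]],[[0,0,-3.5],[0,0,0]],[[0,0,-3.5],[0,0,0]],[[0,0,-3.5],[0,0,0]],[[0,0,-3.5],[0,0,0]],[[0,0,-3.5],[0,0,0]],[[0,0,-3.5],[0,0,0]]]'; python3 -c "
from h import *
o=telemetry.get_obs();print(o['tcp_pos'],o['force'],o['ft_torque'])
s=vision.snapshot('scene'); cv2.imwrite('pics/s5.png',cv2.resize(s['frame'][280:380,290:390,::-1],None,fx=6,fy=6))"
```

```text
clock: 12.3
tcp_pos: [0.6344, -0.1714, 0.0485]
orientation: [-3.139, 0.004, 3.065]
force: [-6.2, 2.9, 16.7]
grip_width: 0.0468
[ 0.63442692 -0.17136467  0.0484623 ] [-6.21696816  2.86874364 16.66352246] [ 1.07435633  1.9705413  -0.03342132]
```

View pics/s5.png

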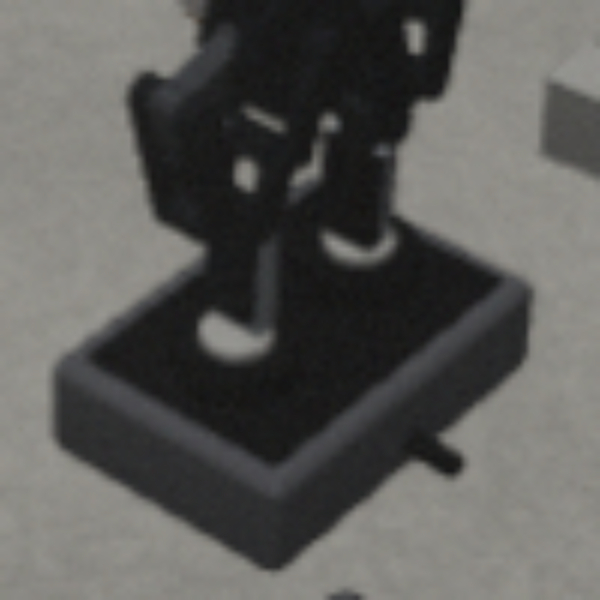

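Both keys sit low in their collars in the picture: (237,335) and (360,248) in the crop. I'll finish the hold, then release straight up.

```bash
python3 -m handwheel '[[[0,0,-3.5],[0,0,0]],[[0,0,-3.5],[0,0,0]],[[0,0,-3.5],[0,0,0]],[[0,0,-3.5],[0,0,0]],[[0,0,-3.5],[0,0,0]],[[0,0,-3.5],[0,0,0]],[[0,0,-3.5],[0,0,0]],[[0,0,-3.5],[0,0,0]]]'; python3 -m handwheel '[[[0,0,-3.5],[0,0,0]],[[0,0,10],[0,0,0]],[[0,0,25],[0,0,0]],[[0,0,60],[0,0,0]],[[0,0,110],[0,0,0]],[[0,0,160],[0,0,0]],[[0,0,180],[0,0,0]],[[0,0,180],[0,0,0]]]'
python3 -m handwheel '[[[-30,-40,0],[0,0,0]],[[-60,-80,0],[0,0,0]],[[-90,-120,0],[0,0,0]],[[-120,-160,0],[0,0,0]],[[-140,-190,0],[0,0,0]],[[-150,-200,0],[0,0,0]],[[-150,-200,0],[0,0,0]],[[-150,-200,0],[0,0,0]]]'
python3 - <<'E'
from h import *
for n in("scene","top"):
    s=vision.snapshot(n); cv2.imwrite(f"pics/{n}6.png",s["frame"][...,::-1])
    W=cloud(s);X,Y,Z=W[...,0],W[...,1],W[...,2]
    k=(X>.56)&(X<.7)&(Y>-.26)&(Y<-.08)&(Z>.0515)&(Z<.065)&(s["frame"].min(-1)>110)
    nc,l,st,c=cv2.connectedComponentsWithStats(k.astype(np.uint8))
    for i in range(1,nc):
        if st[i,4]>20: print(n,"key",np.median(W[l==i],0).round(4))
    for q in("jar","reagent","beaker","slide_box"):
        for d in vision.regions_of(s,q)[:1]: print(n,q,np.round(d["rect"]),np.nanmedian(W[d["mask"]],0).round(3))
    m=(X>.40)&(X<.535)&(Y>.14)&(Y<.27)&(Z>.035)&(Z<.049)
    d=(W[m][:,:2]-[.615,.192])@np.array([np.cos(.122),-np.sin(.122)]);print("face",np.percentile(d,2))
E
```

```text
clock: 13.35
tcp_pos: [0.6345, -0.1713, 0.0484]
orientation: [-3.138, 0.005, 3.066]
force: [-6.4, 2.4, 17.5]
grip_width: 0.0469
clock: 14.35
tcp_pos: [0.6353, -0.1715, 0.2304]
orientation: [-3.138, 0.009, 3.066]
force: [0.7, 0.4, -0.9]
grip_width: 0.0471
clock: 15.35
tcp_pos: [0.4859, -0.3706, 0.2299]
orientation: [-3.139, 0.008, 3.067]
force: [-0.3, -0.4, 0.7]
grip_width: 0.0467
scene key [ 0.638  -0.1424  0.0567]
scene key [ 0.6321 -0.2024  0.0563]
scene jar [317. 256. 335. 281.] [ 0.497 -0.013  0.032]
scene reagent [436. 190. 459. 232.] [0.602 0.362 0.053]
scene beaker [187. 354. 221. 403.] [ 0.531 -0.406  0.048]
scene slide_box [381. 287. 426. 317.] [ 0.675 -0.012  0.027]
face -0.1105342206454427
top key [ 0.6365 -0.1411  0.0576]
top key [ 0.6314 -0.2003  0.057 ]
top jar [328. 235. 340. 252.] [ 0.488 -0.003  0.051]
top reagent [163. 188. 188. 212.] [0.587 0.367 0.069]
top beaker [489. 215. 511. 242.] [ 0.527 -0.389  0.047]
top slide_box [323. 154. 337. 190.] [0.664 0.001 0.034]
face -0.1118638973748395
```

View pics/scene6.png

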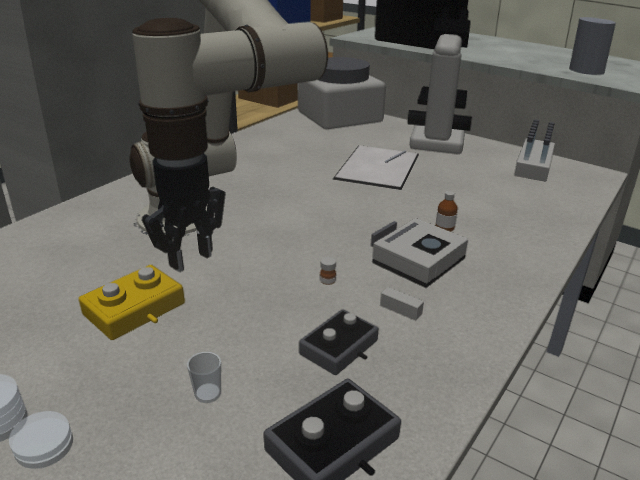

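The tray is home ((384,233) in scene), both keys are up again ((329,334) and (350,318)), and nothing loose has moved. The arm hangs free above the bench.

```bash
python3 -c "
from h import *
print(robot.hand_in())"
```

```text
the job is handed in; nothing more can be done
None
```

The scan start is done and handed in at about 15.5 s of the 58 s allowed.

- **Tray:** I pushed it with closed fingertips to its hard stop, where the tip stalled at about 12 N. The plate face measured 0.1105 m (scene) and 0.112 m (top) from the scanner's origin, against 0.110 m for home.
- **Keys:** I used the smaller grey pad, with one fingertip on each key. Both were held down at 16–17 N in total, against 8 N for full travel, for about 2.3 s, and then let go. I had no direct reading of each key. That both were down rests on the total force, the moment balance (roughly 10 N left and 6 N right) and the picture.
- **Last checks:** Both keys are up again at about 57 mm. The jar, bottle and slide box measure where they were, within 3 mm, and the robot touches nothing.
- **Disagreement:** The top camera's depth for the clear beaker gave y = -0.389, where it was -0.410 before. Its outline in both pictures and the scene-camera position (within 2 mm) had not moved, so I put this down to noise from reading through clear glass.
- **Correction on the way:** After moving to the pad, the tool was 5 mm off in y, and I corrected this before descending.

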